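# Run the loose caps into the tote's blue corner

## Robot

A 6-joint arm with a two-finger parallel gripper is mounted at the origin on the work surface. World frame = base frame: x ahead of the robot, y to its left, z up, the work surface at z = 0. Lengths are in m, angles in rad, forces in N, time in s.
With the tool pointing down it reaches from about 0.3 to 0.875 m from the base axis. Payload 6.4 kg.
Tool frame: the origin (TCP) lies midway between the tips of the shut fingers; the grasp point (between the pads) lies ctrl.grip_depth behind it (ctrl.grip_depth is the distance from the TCP to the grasp point, in m); x points along the fingers, y is the direction in which the jaws open and shut, and the axes are right-handed (so a half turn about x gives the same grasp; the last joint's range is limited). The gripper opens to 85 mm and grips with 20 to 120 N. Pads are 22 mm wide; open, the fingers measure 114 mm over their backs; the gripper's body (76 mm by 85 mm) begins 54 mm behind the grasp point. The pads swing forward as they close: fully open they stand 13 mm farther back than shut.
Start: joints at [1.094, 0.181, 1.607, -0, 1.354, -0.206], TCP at [0.154, 0.554, 0.231] pointing down, gripper open.
Joint ranges: [-2.99, 2.99], [-0.89, 2.07], [0.3, 2.58], [-1.14, 4.28], [0, 2.63], [-3.12, 3.12]. Speed limits (rad/s): [2.57, 2.57, 3.01, 3.14, 3.14, 3.14].

## Interface

Orientations are given as a unit quaternion [w, x, y, z].
In Python, from bench import ctrl gives the robot as it stands.
- The arm moves only by the tool carry_out, never from a script. Its argument "motion" is one flat list of numbers, 7 for each row, row after row: the turn, a rotation vector about the tool's x, y, z in degrees, then the shift along the tool's x, y, z in m, then the gripper's target within -1 to 1 (shut at 1, half-way at 0, fully open at -1). A call has 1 to 10 rows; each row shifts and turns the pose as measured when the row begins, along the tool's axes as they then stand; what a row does not reach is not made up. A row lasts 1/10 s, in which the tool goes at most 50 mm and 8.59 degrees, less where a joint would pass 70% of its speed; a pose out of reach is approached as far as the arm can. A call with a gripper value outside its range is refused whole. The fingers move at their own pace and stop on an object; the grip force is fixed at half the most. Time passes only in rows, so rows that do not move let the fingers close. It gives the time, the measured TCP pose, the force and the opening at its end, in the units of the state.
- ctrl.get_obs(): the state, without advancing time (a new reading comes with each control period).
- ctrl.camera(name): name is "scene" or "top" or "wrist"; returns the picture (420x560x3 uint8, blue, green, red); there is no depth.
- ctrl.camera_params(name): a dict with "mtx" (3x3 intrinsics, pixels), "pose" (4x4, takes a point from camera to world coordinates); the wrist camera has in their place "hand_eye" (4x4, takes a point from camera to tool coordinates, whose origin is the TCP and whose axes are the tool frame's). Camera axes: x right, y down, z forward; pixel columns grow to the right and rows downward; lengths in m; the calibration is good to about 2 mm. A picture is of the moment at which its call begins: read the wrist's pose just before it. camera_params takes no time and is no camera call.
- ctrl.hand_in(): hands the job in, once; it reports no verdict.
Trained networks look in the newest picture that a camera, given by its name, has taken for a name from the list of things; names that differ only in an ending like _2 or _b are one class to them, and where a whole thing is asked for, a point or a joint stands for the part that bears it (a point fixed in the world has none). Each returns a list of dicts, best first, with "conf" (0 to 1); they miss things now and then, are a little off and sometimes report something else, mostly with a low value. They report only what shows in the picture. A call takes as long as a camera call. They do not tell look-alikes from the thing itself.
- ctrl.boxes_of(camera, thing): "point" ([x, y, z] in m, in the coordinates of the camera as it stood for that picture, good to about 4 mm: the middle of the surface that is visible of it).
- ctrl.trace(camera, thing): "pixels" (420x560 bool, what is visible of it).
- ctrl.landmark_of(camera, thing): "point" ([x, y, z] in m, in the coordinates of the camera as it stood for that picture, good to about 4 mm: a listed point, or the origin of a listed thing).
The state is a dict: "time_s": time; "q": joint angles; "dq": joint speeds; "joint_efforts": joint torques, N m; "eef_pos": TCP position; "eef_rot": TCP orientation; "wrist_force": force on the tool from outside, world axes, zero at the start; "torque": the same for the moment, N m; "opening": opening from 0.0 (shut) to 1.0 (fully open).
Only numpy, scipy, OpenCV 4.12 (cv2) and the standard library are available. Lean on these libraries where they do the work, as an engineer would, in place of code of your own. Each camera call takes 0.05 s, during which the arm holds its last target. There are 200 camera calls.

## Task

Put the stray red cap from the bench into the white tote with the other four while the tote stands on the bench. Then lift the tote by its handle and tip it well down towards its blue corner until all five red caps have slid together in that corner. Finish still holding the tote by the handle, steady, tilted and clear of the bench, with the blue corner lowest and the caps gathered there for counting; leave the blue cap, the tape and the two spray bottles where they are.

Things in the scene. Friction and masses are not known exactly. Their poses are not given: they have to be found in the camera images.
- tote: white open plastic tote, 260 (x) x 180 (y) x 60 mm (z), walls and floor 4 mm, no dividers, about 0.4 to 0.6 kg with its contents; stands on the bench, its blue corner towards the robot or to either side. Origin: centre of its underside; x along the length, y along the width, z up. The corner at its own +x, +y is covered in blue inside and out; the other three corners are white
- handle: rigid grey carrying handle of the tote: a straight bar along the tote's y axis over the middle of the tote, 12 mm thick (along the tote's x), 30 mm tall, 180 mm long between two 30 mm wide uprights on the long walls; origin at the bar's centre, 115 mm above the tote's underside (bar from 100 to 130 mm). Fixed to the tote, axes parallel to the tote's. Open space of 40 mm between it and the rim
- tote_corner (a point): inner bottom corner of the tote at its blue corner: at (126, 86, 4) mm from the tote's origin, axes parallel to the tote's
- tote_foot (a point): outer lowest point of the tote's blue corner: at (130, 90, 0) mm from the tote's origin
- stray_cap: red ribbed plastic screw cap, 26 mm diameter, 16 mm high, 12 g, smooth and slippery (begins to slide on the tote's floor at a slope of 7 to 11 degrees; a diagonal tilt of 25 to 30 degrees also runs them along the walls into a corner); origin at the centre of its underside. This one lies right way up on the bench, not in the tote, beside a blue cap of the same size and a roll of tape
- cap1: red ribbed plastic screw cap, 26 mm diameter, 16 mm high, 12 g, smooth and slippery (begins to slide on the tote's floor at a slope of 7 to 11 degrees; a diagonal tilt of 25 to 30 degrees also runs them along the walls into a corner); origin at the centre of its underside. Starts lying in the tote
- cap2: red ribbed plastic screw cap, 26 mm diameter, 16 mm high, 12 g, smooth and slippery (begins to slide on the tote's floor at a slope of 7 to 11 degrees; a diagonal tilt of 25 to 30 degrees also runs them along the walls into a corner); origin at the centre of its underside. Starts lying in the tote
- cap3: red ribbed plastic screw cap, 26 mm diameter, 16 mm high, 12 g, smooth and slippery (begins to slide on the tote's floor at a slope of 7 to 11 degrees; a diagonal tilt of 25 to 30 degrees also runs them along the walls into a corner); origin at the centre of its underside. Starts lying in the tote
- cap4: red ribbed plastic screw cap, 26 mm diameter, 16 mm high, 12 g, smooth and slippery (begins to slide on the tote's floor at a slope of 7 to 11 degrees; a diagonal tilt of 25 to 30 degrees also runs them along the walls into a corner); origin at the centre of its underside. Starts lying in the tote
- blue_cap: bystander: blue screw cap, 26 mm diameter, 16 mm high, on the bench; origin centre of its underside
- tape_roll: bystander: light blue roll of tape lying flat, 72 mm diameter, 25 mm high; origin centre of its underside
- green_spray: bystander: green spray bottle, 68 mm diameter, 188 mm high with a white head, behind the tote; origin centre of its underside
- red_spray: bystander: red spray bottle, same size as the green one
Things that resemble listed ones, but are neither listed nor needed, are in the scene too. Leave any turquoise look-alike of the cap2 alone. What is shaped like the cap3 but green is not meant.

How it is judged:
By the outcome, as a careful person would: the job done as asked, in the order asked, and still so for the second after the job is handed in, while the arm keeps its last pose, push and grip.
It also fails if it takes over 58 s, if anything falls off the work surface, if the arm or the gripper's body presses on something with over 40 N, if the wrist force passes 120 N, or if a joint passes its speed limit or range.

## Working session

There is one attempt and no reset: what is moved stays moved. The work goes in short steps, Python scripts to look and compute and a tool call to move; the robot and the scene stay as the last step left them, time stands still between calls to the robot, and variables do not carry over. Pictures are saved under pics/ and viewed, about 8 in all and at most 12, crops included, and the job is handed in when it is done.

Besides the shell and the picture viewer there is one more tool, called after "Call:" as name(argument=value, ...) on one line, values as JSON. carry_out: Moves the arm, as the interface text tells. Its arguments: {"type":"object","properties":{"motion":{"type":"array"}},"required":["motion"]}

```bash
mkdir -p pics; ls; python3 - <<'E'
from bench import ctrl
import cv2,numpy as np
o=ctrl.get_obs();print(o['time_s'],o['eef_pos'],o['eef_rot'],o['opening'],ctrl.grip_depth)
ims=[ctrl.camera(n) for n in("scene","top")]
cv2.imwrite('pics/a.png',ims[0]);cv2.imwrite('pics/b.png',ims[1])
for cam in("scene","top"):
    P=np.array(ctrl.camera_params(cam)["pose"])
    for th in("tote","handle","tote_corner","tote_foot","stray_cap","blue_cap","tape_roll","green_spray","red_spray"):
        for d in ctrl.landmark_of(cam,th)[:7]:
            print(cam,th,round(d["conf"],2),np.round(P[:3,:3]@d["point"]+P[:3,3],3))
E
```

```text
pics
0.0 [0.1535599  0.55356033 0.23040999] [ 0.7004283   0.09489438  0.70083888 -0.09602148] 0.9998804803435513 0.0187
scene tote 0.67 [0.469 0.094 0.003]
scene handle 0.87 [0.471 0.094 0.113]
scene tote_corner 0.42 [0.47  0.095 0.001]
scene tote_corner 0.42 [ 0.576 -0.218  0.001]
scene tote_foot 0.83 [ 0.326  0.15  -0.001]
scene stray_cap 0.67 [ 0.501 -0.345  0.002]
scene blue_cap 0.42 [ 0.58  -0.218 -0.001]
scene tape_roll 0.84 [ 0.447 -0.201 -0.001]
scene tape_roll 0.7 [ 0.472 -0.018  0.004]
scene tape_roll 0.21 [0.465 0.175 0.006]
scene green_spray 0.91 [ 0.771 -0.054  0.004]
scene red_spray 0.91 [ 0.764 -0.231  0.001]
top tote 0.83 [0.465 0.094 0.005]
top handle 0.57 [0.471 0.093 0.112]
top handle 0.46 [0.503 0.069 0.007]
top tote_corner 0.75 [ 0.443 -0.201  0.004]
top tote_foot 0.6 [ 0.32   0.152 -0.001]
top tote_foot 0.55 [ 0.474 -0.015  0.004]
top tote_foot 0.17 [ 0.493 -0.342 -0.004]
top stray_cap 0.47 [ 0.495 -0.341 -0.   ]
top blue_cap 0.5 [ 0.576 -0.22   0.004]
top green_spray 0.69 [ 0.77  -0.054  0.001]
top green_spray 0.36 [0.471 0.094 0.115]
top red_spray 0.98 [ 0.761 -0.227 -0.   ]
```

View pics/a.png

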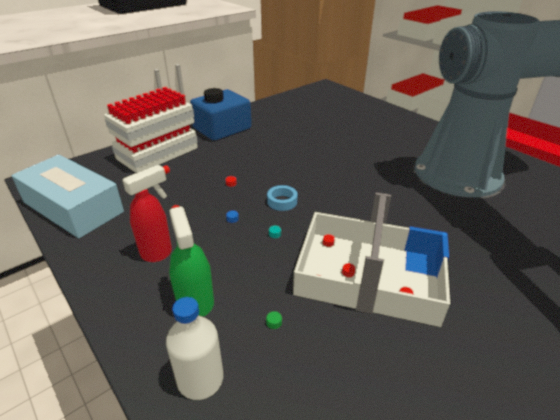

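View pics/b.png

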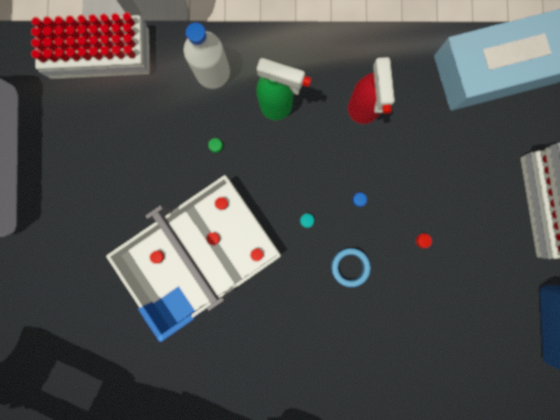

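The pictures show the tote with its blue corner at the lower left, top px (165,320), which is towards the robot. The stray red cap is at top px (425,241) and scene px (231,181). The turquoise and green look-alikes and the blue cap are clearly separate from it.

```bash
cat > h.py <<'E'
from bench import ctrl
import cv2,numpy as np
from scipy.spatial.transform import Rotation as R
def Rt(q): return R.from_quat([*q[1:],q[0]])
def down(jaw_deg):  # tool x down, tool y at jaw_deg in world
    a=np.radians(jaw_deg);x=np.array([0,0,-1.]);y=np.array([np.cos(a),np.sin(a),0]);return R.from_matrix(np.c_[x,y,np.cross(x,y)])
def plan(pos,rot=None,n=None):
    o=ctrl.get_obs();p0=np.array(o['eef_pos']);r0=Rt(o['eef_rot']);rot=rot or r0
    rel=(r0.inv()*rot).as_rotvec();d=np.array(pos)-p0
    need=max(np.linalg.norm(d)/.05,np.degrees(np.linalg.norm(rel))/8.59);n=n or int(np.ceil(need*1.02))
    print('t',o['time_s'],'need',round(need,1),'n',n,'rot/row',np.round(np.degrees(rel)/n,2),'first shift',np.round(r0.inv().apply(d)/n,4),'last',np.round(rot.inv().apply(d)/n,4),'total',np.round(r0.inv().apply(d),4))
    for i in range(n):
        print(np.round((r0*R.from_rotvec(rel*i/n)).inv().apply(d/n),4).tolist(),end=' ')
    print()
def pix2w(uv,z,cam="top",P=None):
    c=ctrl.camera_params(cam);K=np.array(c['mtx']);P=np.array(c['pose']) if P is None else P
    r=P[:3,:3]@np.linalg.solve(K,[*uv,1.]);return P[:3,3]+r*(z-P[2,3])/r[2]
def wristP():
    o=ctrl.get_obs();T=np.eye(4);T[:3,:3]=Rt(o['eef_rot']).as_matrix();T[:3,3]=o['eef_pos']
    return T@np.array(ctrl.camera_params("wrist")["hand_eye"])
def blobs(im,kind,amin=20):
    h=cv2.cvtColor(im,cv2.COLOR_BGR2HSV);H,S,V=cv2.split(h)
    m=((H<8)|(H>172)) if kind=='red' else ((H>105)&(H<125))
    n,l,s,c=cv2.connectedComponentsWithStats((m&(S>140)&(V>60)).astype(np.uint8))
    return [(c[i],s[i,4]) for i in range(1,n) if s[i,4]>amin]
E
python3 - <<'E'
from h import *
im=cv2.imread('pics/b.png')
for c,a in blobs(im,'red'):
    if 90<c[1]<350: print(np.round(c),a,np.round(pix2w(c,.012),4),np.round(pix2w(c,.016),4))
for uv in((155,212),(215,303)): print('bar end',pix2w(uv,.13))
print(Rt(ctrl.get_obs()['eef_rot']).as_matrix().round(2), ctrl.camera_params('wrist')['hand_eye'])
plan([.497,-.343,.14])
E
```

```text
[363. 101.] 1072 [ 0.7759 -0.2284  0.012 ] [ 0.7746 -0.2277  0.016 ]
[387. 109.] 78 [ 0.759  -0.2754  0.012 ] [ 0.7577 -0.2744  0.016 ]
[221. 203.] 113 [0.5705 0.0522 0.012 ] [0.5702 0.0516 0.016 ]
[213. 238.] 117 [0.5021 0.0675 0.012 ] [0.5021 0.0669 0.016 ]
[424. 240.] 195 [ 0.4981 -0.3422  0.012 ] [ 0.4981 -0.3409  0.016 ]
[257. 254.] 107 [ 0.4712 -0.0178  0.012 ] [ 0.4714 -0.018   0.016 ]
[157. 256.] 127 [0.4666 0.1755 0.012 ] [0.4667 0.1743 0.016 ]
bar end [0.54505919 0.14456328 0.13      ]
bar end [0.3950716  0.04212026 0.13      ]
[[-0.    0.27  0.96]
 [ 0.    0.96 -0.27]
 [-1.    0.   -0.  ]] [[-1.18015662e-03 -2.93445897e-01  9.55974954e-01 -1.41953929e-01]
 [ 9.99999175e-01  1.38355146e-04  1.27697425e-03  1.33821060e-03]
 [-5.06986908e-04  9.55975673e-01  2.93445491e-01 -7.56190067e-02]
 [ 0.00000000e+00  0.00000000e+00  0.00000000e+00  1.00000000e+00]]
t 1.0 need 19.3 n 20 rot/row [0. 0. 0.] first shift [ 0.0046 -0.0386  0.0285] last [ 0.0046 -0.0386  0.0285] total [ 0.0913 -0.7725  0.5707]
[0.0046, -0.0386, 0.0285] [0.0046, -0.0386, 0.0285] [0.0046, -0.0386, 0.0285] [0.0046, -0.0386, 0.0285] [0.0046, -0.0386, 0.0285] [0.0046, -0.0386, 0.0285] [0.0046, -0.0386, 0.0285] [0.0046, -0.0386, 0.0285] [0.0046, -0.0386, 0.0285] [0.0046, -0.0386, 0.0285] [0.0046, -0.0386, 0.0285] [0.0046, -0.0386, 0.0285] [0.0046, -0.0386, 0.0285] [0.0046, -0.0386, 0.0285] [0.0046, -0.0386, 0.0285] [0.0046, -0.0386, 0.0285] [0.0046, -0.0386, 0.0285] [0.0046, -0.0386, 0.0285] [0.0046, -0.0386, 0.0285] [0.0046, -0.0386, 0.0285]
```

Call:
carry_out(motion=[0,0,0,0,-0.0386,0.0285,0,0,0,0,0,-0.0386,0.0285,0,0,0,0,0,-0.0386,0.0285,0,0,0,0,0,-0.0386,0.0285,0,0,0,0,0,-0.0386,0.0285,0,0,0,0,0,-0.0386,0.0285,0,0,0,0,0,-0.0386,0.0285,0,0,0,0,0,-0.0386,0.0285,0,0,0,0,0,-0.0386,0.0285,0,0,0,0,0,-0.0386,0.0285,0])

```text
time_s: 2.0
eef_pos: [0.3298, 0.0961, 0.2314]
eef_rot: [0.704, 0.092, 0.698, -0.09]
wrist_force: [0.4, 0.7, -0.5]
opening: 0.5
```

Call:
carry_out(motion=[0,0,0,0,-0.0386,0.0285,0,0,0,0,0,-0.0386,0.0285,0,0,0,0,0,-0.0386,0.0285,0,0,0,0,0,-0.0386,0.0285,0,0,0,0,0,-0.0386,0.0285,0,0,0,0,0,-0.0386,0.0285,0,0,0,0,0,-0.0386,0.0285,0,0,0,0,0,-0.0386,0.0285,0,0,0,0,0,-0.0386,0.0285,0,0,0,0,0,-0.0386,0.0285,0])

```text
time_s: 3.0
eef_pos: [0.5092, -0.3707, 0.2365]
eef_rot: [0.708, 0.093, 0.694, -0.093]
wrist_force: [0.6, 0.2, 1.5]
opening: 0.5
```

```bash
python3 - <<'E'
from h import *
plan([.498,-.342,.13])
E
```

```text
t 3.0 need 2.2 n 3 rot/row [0. 0. 0.] first shift [ 0.0354  0.0081 -0.0067] last [ 0.0354  0.0081 -0.0067] total [ 0.1062  0.0244 -0.0202]
[0.0354, 0.0081, -0.0067] [0.0354, 0.0081, -0.0067] [0.0354, 0.0081, -0.0067]
```

```bash
python3 - <<'E'
from h import *
plan([.498,-.342,.13],down(75),3)
E
```

```text
t 3.0 need 2.2 n 3 rot/row [-0.04  0.35 -0.07] first shift [ 0.0354  0.0081 -0.0067] last [ 0.0355  0.0083 -0.0061] total [ 0.1062  0.0244 -0.0202]
[0.0354, 0.0081, -0.0067] [0.0354, 0.0082, -0.0065] [0.0355, 0.0082, -0.0063]
```

Call:
carry_out(motion=[0,0.35,0,0.0354,0.008,-0.0065,0,0,0.35,0,0.0354,0.008,-0.0065,0,0,0.35,0,0.0354,0.008,-0.0065,0,0,0,0,0,0,0,0])

```text
time_s: 3.4
eef_pos: [0.5003, -0.3525, 0.1278]
eef_rot: [0.702, 0.095, 0.699, -0.096]
wrist_force: [-0.8, 0.8, 0.0]
opening: 0.5
```

```bash
python3 - <<'E'
from h import *
P=wristP();im=ctrl.camera("wrist");cv2.imwrite('pics/c.png',im)
for c,a in blobs(im,'red',60): print(c.round(),a,pix2w(c,.01,"wrist",P).round(4))
for d in ctrl.landmark_of("wrist","stray_cap"): print(d['conf'],(P[:3,:3]@d['point']+P[:3,3]).round(4))
plan([.498,-.342,.03],down(75))
E
```

```text
[293. 200.] 804 [ 0.498 -0.341  0.01 ]
[  2. 280.] 67 [ 0.5002 -0.6277  0.01  ]
[ 10. 303.] 395 [ 0.5247 -0.6341  0.01  ]
[ 25. 324.] 412 [ 0.5503 -0.6323  0.01  ]
[ 40. 344.] 397 [ 0.5763 -0.6292  0.01  ]
[ 53. 359.] 212 [ 0.598  -0.6263  0.01  ]
[431. 413.] 74 [ 0.7775 -0.2559  0.01  ]
0.96 [ 0.4993 -0.3398  0.001 ]
t 3.5 need 2.1 n 3 rot/row [-0.18  0.27  0.13] first shift [ 0.0345  0.0043 -0.0035] last [ 0.0346  0.0041 -0.0029] total [ 0.1036  0.0128 -0.0104]
[0.0345, 0.0043, -0.0035] [0.0346, 0.0042, -0.0033] [0.0346, 0.0041, -0.0031]
```

View pics/c.png

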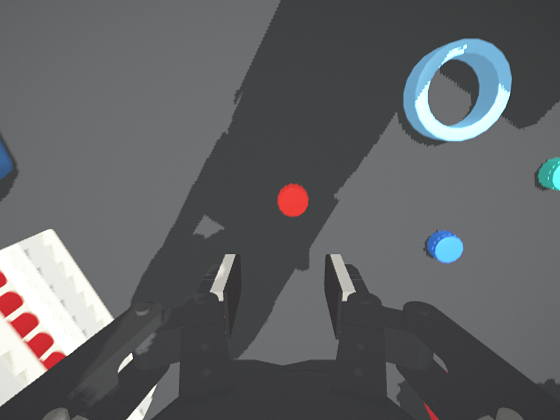

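The wrist view shows the stray cap at px (293,200), just ahead of the jaws and free of neighbours. Its position matches the top estimate at (0.498, -0.341).

Call:
carry_out(motion=[0,0.27,0,0.025,0.0045,-0.004,0,0,0.27,0,0.03,0.0045,-0.004,0,0,0.27,0,0.025,0.0045,-0.003,0,0,0,0,0,0,0,0])

```text
time_s: 3.9
eef_pos: [0.5049, -0.3492, 0.0655]
eef_rot: [0.707, 0.088, 0.694, -0.103]
wrist_force: [-0.1, 0.1, 0.4]
opening: 0.503
```

```bash
python3 - <<'E'
from h import *
plan([.498,-.341,.005],down(75))
E
```

```text
t 3.9 need 1.2 n 2 rot/row [-0.26  0.58  0.54] first shift [ 0.0301  0.0036 -0.005 ] last [ 0.0302  0.0031 -0.0044] total [ 0.0602  0.0072 -0.0101]
[0.0301, 0.0036, -0.005] [0.0302, 0.0033, -0.0047]
```

Call:
carry_out(motion=[0,1,1,0.015,0.006,-0.009,0,0,0,0,0.015,0.003,-0.003,0,0,0,0,0.01,0,0,0,0,0,0,0,0,0,0])

```text
time_s: 4.3
eef_pos: [0.4998, -0.3418, 0.0301]
eef_rot: [0.705, 0.093, 0.697, -0.098]
wrist_force: [-0.5, 0.1, -0.5]
opening: 0.502
```

```bash
python3 - <<'E'
from h import *
plan([.498,-.341,.005],down(75))
E
```

```text
t 4.3 need 0.5 n 1 rot/row [-0.52  0.71  0.35] first shift [ 0.0251  0.0005 -0.0022] last [ 0.0251  0.0004 -0.0019] total [ 0.0251  0.0005 -0.0022]
[0.0251, 0.0005, -0.0022]
```

Call:
carry_out(motion=[0,0.7,0.3,0.014,0,-0.002,0,0,0,0,0.01,0,0,0,0,0,0,0.004,0,0,0,0,0,0,0.0,0,0,0])

```text
time_s: 4.7
eef_pos: [0.4983, -0.3422, 0.0002]
eef_rot: [0.701, 0.095, 0.701, -0.096]
wrist_force: [-0.4, 0.2, -0.5]
opening: 0.503
```

Call:
carry_out(motion=[0,0,0,0,0,0,1,0,0,0,0,0,0,1,0,0,0,0,0,0,1,0,0,0,0,0,0,1,0,0,0,0,0,0,1])

```text
time_s: 5.2
eef_pos: [0.4991, -0.3429, 0.0014]
eef_rot: [0.701, 0.095, 0.7, -0.096]
wrist_force: [0.2, -0.3, -0.8]
opening: 0.28
```

Call:
carry_out(motion=[0,0,0,-0.02,0,0,1,0,0,0,-0.04,0,0,1,0,0,0,-0.05,0,0,1,0,0,0,-0.05,0,0,1,0,0,0,-0.04,0,0,1])

```text
time_s: 5.7
eef_pos: [0.4948, -0.3386, 0.1996]
eef_rot: [0.696, 0.099, 0.705, -0.093]
wrist_force: [0.8, -0.5, -0.0]
opening: 0.273
```

```bash
python3 - <<'E'
from h import *
im=ctrl.camera("wrist");cv2.imwrite('pics/d.png',im)
a=np.radians(124.2);X=np.array([np.cos(a),np.sin(a),0]);Y=np.array([-np.sin(a),np.cos(a),0]);o=np.array([.470,.0935,0])
for c in((.5702,.0516),(.5021,.0669),(.4714,-.018),(.4667,.1743)):
    d=np.array([*c,0])-o;print('cap in tote',(d@X).round(3),(d@Y).round(3))
t=o+.07*X+.03*Y;print(t)
for j in(34.2,124.2): plan([t[0],t[1],.21],down(j),20)
E
```

```text
cap in tote -0.091 -0.059
cap in tote -0.04 -0.012
cap in tote -0.093 0.062
cap in tote 0.069 -0.043
[0.40584175 0.13453314 0.        ]
t 5.75 need 9.7 n 20 rot/row [ 2.01 -0.01  0.  ] first shift [-0.0001  0.0217 -0.0108] last [-0.0001  0.0096 -0.0223] total [-0.0014  0.4338 -0.2158]
[-0.0001, 0.0217, -0.0108] [-0.0001, 0.0213, -0.0115] [-0.0001, 0.0209, -0.0123] [-0.0001, 0.0204, -0.013] [-0.0001, 0.02, -0.0137] [-0.0001, 0.0195, -0.0144] [-0.0001, 0.019, -0.0151] [-0.0001, 0.0184, -0.0157] [-0.0001, 0.0178, -0.0164] [-0.0001, 0.0173, -0.017] [-0.0001, 0.0166, -0.0176] [-0.0001, 0.016, -0.0182] [-0.0001, 0.0154, -0.0187] [-0.0001, 0.0147, -0.0193] [-0.0001, 0.014, -0.0198] [-0.0001, 0.0133, -0.0202] [-0.0001, 0.0126, -0.0207] [-0.0001, 0.0119, -0.0211] [-0.0001, 0.0111, -0.0215] [-0.0001, 0.0104, -0.0219] 
t 5.75 need 9.7 n 20 rot/row [-2.49 -0.01 -0.01] first shift [-0.0001  0.0217 -0.0108] last [-0.0001  0.0223  0.0096] total [-0.0014  0.4338 -0.2158]
[-0.0001, 0.0217, -0.0108] [-0.0001, 0.0221, -0.0098] [-0.0001, 0.0225, -0.0089] [-0.0001, 0.0229, -0.0079] [-0.0001, 0.0232, -0.0069] [-0.0001, 0.0235, -0.0059] [-0.0001, 0.0237, -0.0048] [-0.0001, 0.0239, -0.0038] [-0.0001, 0.0241, -0.0028] [-0.0001, 0.0242, -0.0017] [-0.0001, 0.0242, -0.0007] [-0.0001, 0.0242, 0.0004] [-0.0001, 0.0242, 0.0014] [-0.0001, 0.0241, 0.0025] [-0.0001, 0.024, 0.0035] [-0.0001, 0.0238, 0.0046] [-0.0001, 0.0236, 0.0056] [-0.0001, 0.0233, 0.0066] [-0.0001, 0.023, 0.0076] [-0.0001, 0.0226, 0.0086]
```

View pics/d.png

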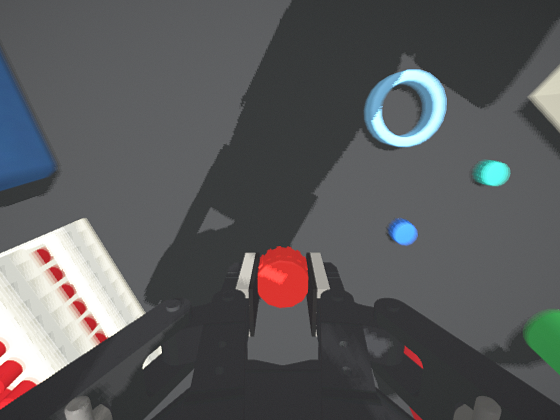

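Cap gripped at px (284,277). Now I carry it to a free spot in the tote's blue half.

Call:
carry_out(motion=[-2.5,0,0,0,0.0217,-0.0108,1,-2.5,0,0,0,0.0221,-0.0098,1,-2.5,0,0,0,0.0225,-0.0089,1,-2.5,0,0,0,0.0229,-0.0079,1,-2.5,0,0,0,0.0232,-0.0069,1,-2.5,0,0,0,0.0235,-0.0059,1,-2.5,0,0,0,0.0237,-0.0048,1,-2.5,0,0,0,0.0239,-0.0038,1,-2.5,0,0,0,0.0241,-0.0028,1,-2.5,0,0,0,0.0242,-0.0017,1])

```text
time_s: 6.75
eef_pos: [0.4499, -0.1001, 0.2107]
eef_rot: [0.707, -0.066, 0.702, 0.06]
wrist_force: [0.2, -0.1, -0.0]
opening: 0.276
```

```bash
python3 - <<'E'
from h import *
plan([.406,.1345,.21],down(124.2),10);print(ctrl.get_obs()['q'])
E
```

```text
t 6.75 need 4.8 n 10 rot/row [-2.4   0.02  0.06] first shift [-0.0002  0.0239 -0.0002] last [0.0001 0.0219 0.0096] total [-0.0015  0.2386 -0.0018]
[-0.0002, 0.0239, -0.0002] [-0.0001, 0.0238, 0.0008] [-0.0001, 0.0238, 0.0018] [-0.0001, 0.0237, 0.0028] [-0.0001, 0.0236, 0.0038] [-0.0, 0.0234, 0.0048] [-0.0, 0.0232, 0.0058] [0.0, 0.0229, 0.0067] [0.0, 0.0226, 0.0077] [0.0, 0.0222, 0.0086] 
[-0.47478821 -0.06815132  1.91192865 -0.00368635  1.28743364 -2.2221893 ]
```

Call:
carry_out(motion=[-2.4,0,0,0,0.0239,0,1,-2.4,0,0,0,0.0238,0.0008,1,-2.4,0,0,0,0.0238,0.0018,1,-2.4,0,0,0,0.0237,0.0028,1,-2.4,0,0,0,0.0236,0.0038,1,-2.4,0,0,0,0.0234,0.0048,1,-2.4,0,0,0,0.023,0.0058,1,-2.4,0,0,0,0.021,0.0067,1,-2.4,0,0,0,0.015,0.007,1,0,0,0,0,0,0,1])

```text
time_s: 7.75
eef_pos: [0.4091, 0.1127, 0.2078]
eef_rot: [0.681, -0.204, 0.675, 0.196]
wrist_force: [-0.4, 0.0, -0.6]
opening: 0.278
```

```bash
python3 - <<'E'
from h import *
P=wristP();cv2.imwrite('pics/e.png',ctrl.camera("wrist"))
plan([.406,.1345,.1],down(124.2),5)
E
```

```text
t 7.8 need 2.2 n 5 rot/row [-0.28  0.05  0.15] first shift [0.0215 0.0044 0.0018] last [0.0216 0.0041 0.002 ] total [0.1076 0.0221 0.009 ]
[0.0215, 0.0044, 0.0018] [0.0215, 0.0044, 0.0018] [0.0215, 0.0043, 0.0019] [0.0215, 0.0042, 0.0019] [0.0215, 0.0042, 0.002]
```

View pics/e.png

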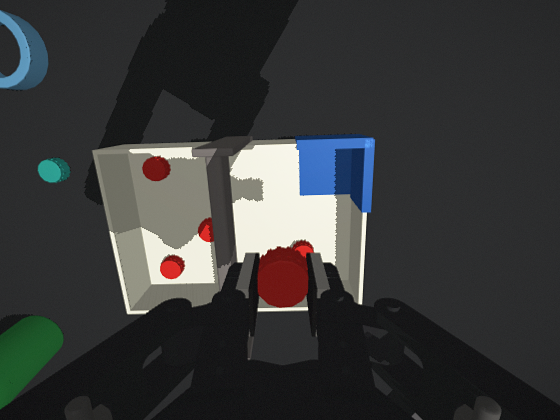

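The wrist view is squared up with the tote. The bar is at px ~(220,210), the blue corner is at (340,170), and the held cap is at (283,277) over the blue half.

Call:
carry_out(motion=[0,0,0.5,0.005,0.011,0.004,1,0,0,0,0.02,0.01,0.003,1,0,0,0,0.03,0.003,0.001,1,0,0,0,0.03,0,0,1,0,0,0,0.015,0,0,1,0,0,0,0,0,0,1])

```text
time_s: 8.4
eef_pos: [0.4047, 0.1357, 0.104]
eef_rot: [0.682, -0.197, 0.676, 0.195]
wrist_force: [0.5, -0.7, 0.7]
opening: 0.275
```

```bash
python3 - <<'E'
from h import *
plan([.406,.1345,.025],down(124.2),4)
E
```

```text
t 8.4 need 1.6 n 4 rot/row [-0.51  0.11  0.06] first shift [ 0.0197 -0.0003 -0.    ] last [ 0.0197 -0.0004  0.0001] total [ 0.079  -0.0014 -0.0001]
[0.0197, -0.0003, -0.0] [0.0197, -0.0004, 0.0] [0.0197, -0.0004, 0.0] [0.0197, -0.0004, 0.0001]
```

Call:
carry_out(motion=[0,0,0,0.025,0,0,1,0,0,0,0.025,0,0,1,0,0,0,0.02,0,0,1,0,0,0,0.008,0,0,1,0,0,0,0,0,0,1])

```text
time_s: 8.9
eef_pos: [0.4096, 0.1355, 0.0276]
eef_rot: [0.685, -0.194, 0.675, 0.193]
wrist_force: [0.5, -0.2, 0.4]
opening: 0.276
```

Call:
carry_out(motion=[0,0,0,0.008,0.002,0,1,0,0,0,0,0,0,1,0,0,0,0,0,0,0.2,0,0,0,0,0,0,0.2,0,0,0,0,0,0,0.2])

```text
time_s: 9.4
eef_pos: [0.4108, 0.1373, 0.0217]
eef_rot: [0.687, -0.194, 0.674, 0.192]
wrist_force: [-0.5, 0.9, -0.8]
opening: 0.399
```

Call:
carry_out(motion=[0,0,0,-0.01,0,0,0,0,0,0,-0.03,0,0,0,0,0,0,-0.05,0,0,0,0,0,0,-0.05,0,0,0,0,0,0,-0.05,0,0,0,0,0,0,-0.03,0,0,0,0,0,0,0,0,0,0])

```text
time_s: 10.1
eef_pos: [0.4059, 0.1361, 0.2538]
eef_rot: [0.688, -0.195, 0.672, 0.192]
wrist_force: [0.8, 0.5, -0.4]
opening: 0.5
```

```bash
python3 - <<'E'
from h import *
P=wristP();im=ctrl.camera("wrist");cv2.imwrite('pics/f.png',im)
for d in ctrl.landmark_of("wrist","handle")[:2]: print(d['conf'],(P[:3,:3]@d['point']+P[:3,3]).round(4))
plan([.470,.0935,.2],down(124.2),5)
E
```

```text
0.96 [0.4717 0.0914 0.1104]
t 10.2 need 1.9 n 5 rot/row [-0.5   0.17  0.08] first shift [ 0.0101 -0.0141  0.0066] last [ 0.0099 -0.0145  0.0061] total [ 0.0505 -0.0705  0.0331]
[0.0101, -0.0141, 0.0066] [0.0101, -0.0142, 0.0065] [0.01, -0.0142, 0.0064] [0.01, -0.0143, 0.0063] [0.0099, -0.0144, 0.0062]
```

View pics/f.png

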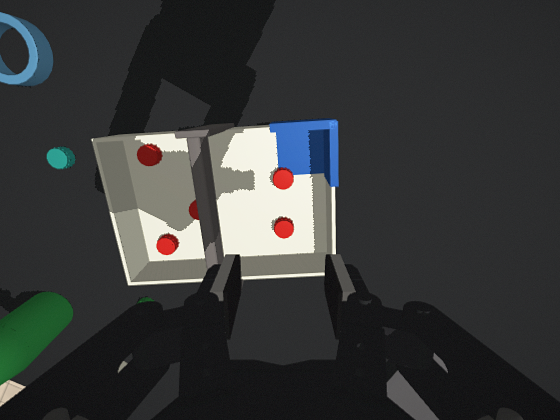

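All five red caps are in the tote, at px (150,155), (196,210), (167,244), (283,178) and (284,228). Now the handle.

Call:
carry_out(motion=[-0.5,0.2,0.1,0.0101,-0.0145,0.0068,-0.3,-0.5,0.2,0.1,0.0101,-0.0145,0.0067,-0.3,-0.5,0.2,0.1,0.01,-0.0145,0.0067,-0.3,-0.5,0.2,0.1,0.01,-0.0145,0.0066,-0.3,-0.5,0.2,0.1,0.008,-0.012,0.0065,-0.3,0,0,0,0,0,0,-0.3])

```text
time_s: 10.8
eef_pos: [0.4653, 0.0938, 0.1907]
eef_rot: [0.669, -0.207, 0.682, 0.211]
wrist_force: [-0.3, 0.7, 1.0]
opening: 0.65
```

```bash
python3 - <<'E'
from h import *
P=wristP();im=ctrl.camera("wrist");cv2.imwrite('pics/g.png',im)
for d in ctrl.landmark_of("wrist","handle")[:2]: print(d['conf'],(P[:3,:3]@d['point']+P[:3,3]).round(4))
plan([.471,.0925,.097],down(124.2),5)
E
```

```text
0.69 [0.4708 0.0886 0.1094]
t 10.9 need 1.9 n 5 rot/row [ 0.03 -0.18 -0.12] first shift [ 0.019  -0.0013  0.0011] last [ 0.019  -0.0011  0.0008] total [ 0.0948 -0.0063  0.0055]
[0.019, -0.0013, 0.0011] [0.019, -0.0012, 0.001] [0.019, -0.0012, 0.001] [0.019, -0.0011, 0.0009] [0.019, -0.0011, 0.0009]
```

View pics/g.png

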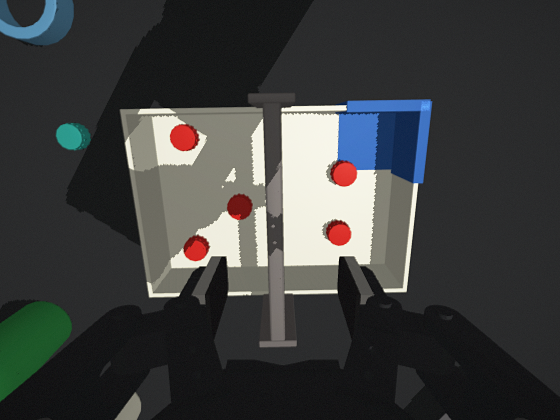

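The wrist view shows the bar vertical at px x≈275 between the pads (centre about 281), so it is well aligned.

Call:
carry_out(motion=[0,-0.9,-0.6,0.01,-0.006,0.005,-0.3,0,0,0,0.022,0,0,-0.3,0,0,0,0.025,0,0,-0.3,0,0,0,0.025,0,0,-0.3,0,0,0,0.008,0,0,-0.3,0,0,0,0,0,0,-0.3])

```text
time_s: 11.5
eef_pos: [0.4696, 0.0952, 0.1014]
eef_rot: [0.676, -0.209, 0.674, 0.21]
wrist_force: [-0.0, 0.8, 0.7]
opening: 0.651
```

```bash
python3 - <<'E'
from h import *
plan([.471,.0925,.096],down(124.2),2)
E
```

```text
t 11.5 need 0.1 n 2 rot/row [0.13 0.09 0.02] first shift [ 0.0027 -0.0015 -0.0002] last [ 0.0027 -0.0015 -0.0002] total [ 0.0054 -0.003  -0.0004]
[0.0027, -0.0015, -0.0002] [0.0027, -0.0015, -0.0002]
```

Call:
carry_out(motion=[0,0,0,0.006,-0.003,0,-0.3,0,0,0,0,0,0,0.5,0,0,0,0,0,0,1,0,0,0,0,0,0,1,0,0,0,0,0,0,1,0,0,0,0,0,0,1,0,0,0,0,0,0,1])

```text
time_s: 12.2
eef_pos: [0.4734, 0.0929, 0.0986]
eef_rot: [0.678, -0.21, 0.672, 0.209]
wrist_force: [0.6, 0.4, -3.0]
opening: 0.13
```

Call:
carry_out(motion=[0,0,0,-0.01,0,0,1,0,0,0,-0.02,0,0,1,0,0,0,-0.02,0,0,1,0,0,0,-0.02,0,0,1,0,0,0,-0.02,0,0,1,0,0,0,-0.02,0,0,1,0,0,0,-0.02,0,0,1,0,0,0,-0.02,0,0,1,0,0,0,-0.01,0,0,1,0,0,0,0,0,0,1])

```text
time_s: 13.2
eef_pos: [0.4671, 0.093, 0.265]
eef_rot: [0.674, -0.209, 0.676, 0.21]
wrist_force: [0.0, 0.9, -5.0]
opening: 0.13
```

```bash
python3 - <<'E'
from h import *
o=ctrl.get_obs();r0=Rt(o['eef_rot'])
print(o['q'],o['torque'])
# tilt axis: up tips to blue corner direction c => axis = z x c
for ang in (30,33):
  for phi in (34.7,):
    a=np.radians(124.2+phi);ax=np.cross([0,0,1],[np.cos(a),np.sin(a),0])
    rot=R.from_rotvec(np.radians(ang)*ax)*down(124.2)
    print(ang);plan([.49,.07,.27],rot,14)
    print(rot.apply([-1,0,0]))
E
```

```text
[-5.41140577e-02 -7.30427266e-02  1.80421565e+00  1.13985128e-03
  1.41325033e+00 -2.22728523e+00] [-0.00719341 -0.01852377 -0.0190107 ]
30
t 13.2 need 3.5 n 14 rot/row [ 0.02 -1.22 -1.78] first shift [-0.0004 -0.0023  0.0004] last [ 0.0007 -0.0022  0.0004] total [-0.0051 -0.032   0.0058]
[-0.0004, -0.0023, 0.0004] [-0.0003, -0.0023, 0.0004] [-0.0002, -0.0023, 0.0004] [-0.0001, -0.0023, 0.0004] [-0.0, -0.0023, 0.0004] [0.0, -0.0023, 0.0004] [0.0001, -0.0023, 0.0004] [0.0002, -0.0023, 0.0004] [0.0003, -0.0023, 0.0004] [0.0004, -0.0023, 0.0004] [0.0004, -0.0023, 0.0004] [0.0005, -0.0023, 0.0004] [0.0006, -0.0022, 0.0004] [0.0007, -0.0022, 0.0004] 
[-0.46647677  0.1799984   0.8660254 ]
33
t 13.2 need 3.9 n 14 rot/row [ 0.02 -1.34 -1.95] first shift [-0.0004 -0.0023  0.0004] last [ 0.0009 -0.0022  0.0003] total [-0.0051 -0.032   0.0058]
[-0.0004, -0.0023, 0.0004] [-0.0003, -0.0023, 0.0004] [-0.0002, -0.0023, 0.0004] [-0.0001, -0.0023, 0.0004] [-0.0, -0.0023, 0.0004] [0.0001, -0.0023, 0.0004] [0.0002, -0.0023, 0.0004] [0.0003, -0.0023, 0.0004] [0.0003, -0.0023, 0.0004] [0.0004, -0.0023, 0.0004] [0.0005, -0.0023, 0.0004] [0.0006, -0.0022, 0.0004] [0.0007, -0.0022, 0.0004] [0.0008, -0.0022, 0.0004] 
[-0.50812291  0.19606831  0.83867057]
```

```bash
python3 - <<'E'
from h import *
a=np.radians(124.2+42);ax=np.cross([0,0,1],[np.cos(a),np.sin(a),0])
rot=R.from_rotvec(np.radians(34)*ax)*down(124.2)
plan([.475,.09,.275],rot,16)
E
```

```text
t 13.2 need 4.0 n 16 rot/row [ 0.02 -1.42 -1.59] first shift [-0.0006 -0.0004  0.0003] last [-0.0002 -0.0006  0.0005] total [-0.0101 -0.007   0.0048]
[-0.0006, -0.0004, 0.0003] [-0.0006, -0.0005, 0.0003] [-0.0006, -0.0005, 0.0003] [-0.0006, -0.0005, 0.0003] [-0.0005, -0.0005, 0.0004] [-0.0005, -0.0005, 0.0004] [-0.0005, -0.0005, 0.0004] [-0.0005, -0.0005, 0.0004] [-0.0004, -0.0006, 0.0004] [-0.0004, -0.0006, 0.0004] [-0.0004, -0.0006, 0.0004] [-0.0004, -0.0006, 0.0004] [-0.0003, -0.0006, 0.0004] [-0.0003, -0.0006, 0.0005] [-0.0003, -0.0006, 0.0005] [-0.0003, -0.0006, 0.0005]
```

Call:
carry_out(motion=[0,-0.7,-0.8,-0.0006,-0.0004,0.0003,1,0,-1.4,-1.6,-0.0006,-0.0004,0.0003,1,0,-1.4,-1.6,-0.0006,-0.0004,0.0003,1,0,-1.4,-1.6,-0.0006,-0.0004,0.0003,1,0,-1.4,-1.6,-0.0006,-0.0004,0.0003,1,0,-1.4,-1.6,-0.0006,-0.0004,0.0003,1,0,-1.4,-1.6,-0.0005,-0.0004,0.0003,1,0,-1.4,-1.6,-0.0004,-0.0004,0.0003,1,0,-1.4,-1.6,-0.0004,-0.0004,0.0003,1,0,-1.4,-1.6,-0.0004,-0.0004,0.0003,1])

```text
time_s: 14.2
eef_pos: [0.4616, 0.0918, 0.2552]
eef_rot: [0.767, -0.271, 0.564, 0.143]
wrist_force: [0.9, -0.2, -5.2]
opening: 0.13
```

```bash
python3 - <<'E'
from h import *
a=np.radians(124.2+42);ax=np.cross([0,0,1],[np.cos(a),np.sin(a),0])
rot=R.from_rotvec(np.radians(34)*ax)*down(124.2)
plan([.475,.09,.275],rot,8);o=ctrl.get_obs();print(o['q'],o['torque'])
E
```

```text
t 14.2 need 1.7 n 8 rot/row [ 0.06 -1.25 -1.32] first shift [-0.0018 -0.0017  0.0017] last [-0.0011 -0.0019  0.002 ] total [-0.0142 -0.0135  0.0138]
[-0.0018, -0.0017, 0.0017] [-0.0017, -0.0017, 0.0018] [-0.0016, -0.0018, 0.0018] [-0.0015, -0.0018, 0.0018] [-0.0015, -0.0018, 0.0019] [-0.0014, -0.0019, 0.0019] [-0.0013, -0.0019, 0.0019] [-0.0012, -0.0019, 0.002] 
[ 0.00479923 -0.30508377  2.05445023 -0.10124029  1.06563947 -2.13397583] [ 0.12173826  0.52036345 -0.0186116 ]
```

Call:
carry_out(motion=[0,-1.3,-1.35,-0.002,-0.0017,0.0017,1,0,-1.3,-1.35,-0.002,-0.0017,0.0017,1,0,-1.3,-1.35,-0.002,-0.0017,0.0017,1,0,-1.3,-1.35,-0.002,-0.0017,0.0017,1,0,-1.3,-1.35,-0.002,-0.0017,0.0017,1,0,-1.3,-1.35,-0.002,-0.0017,0.0017,1,0,-1.3,-1.35,-0.002,-0.0017,0.0017,1,0,-0.7,-0.7,0,0,0,1,0,0,0,0,0,0,1,0,0,0,0,0,0,1])

```text
time_s: 15.2
eef_pos: [0.4671, 0.0911, 0.2714]
eef_rot: [0.823, -0.308, 0.467, 0.095]
wrist_force: [-0.0, 0.4, -4.1]
opening: 0.132
```

Call:
carry_out(motion=[0,0,0,0,0,0,1,0,0,0,0,0,0,1,0,0,0,0,0,0,1,0,0,0,0,0,0,1,0,0,0,0,0,0,1])

```text
time_s: 15.7
eef_pos: [0.4675, 0.0908, 0.2714]
eef_rot: [0.823, -0.308, 0.468, 0.095]
wrist_force: [-1.0, -0.1, -4.5]
opening: 0.131
```

```bash
python3 - <<'E'
from h import *
a=np.radians(124.2+42);ax=np.cross([0,0,1],[np.cos(a),np.sin(a),0])
rot=R.from_rotvec(np.radians(34)*ax)*down(124.2)
plan([.475,.09,.275],rot,4)
P=wristP()
ims=[ctrl.camera(n) for n in("wrist","top","scene")]
cv2.imwrite('pics/h.png',np.hstack([cv2.resize(ims[0],(400,300)),cv2.resize(ims[1][100:400,60:460],(400,300))]))
cv2.imwrite('pics/i.png',ims[2])
for cam,Q in(("wrist",P),("top",np.array(ctrl.camera_params("top")["pose"])),("scene",np.array(ctrl.camera_params("scene")["pose"]))):
  for th in("tote","handle","tote_foot"):
    for d in ctrl.landmark_of(cam,th)[:2]: print(cam,th,round(d['conf'],2),(Q[:3,:3]@d['point']+Q[:3,3]).round(3))
E
```

```text
t 15.7 need 0.2 n 4 rot/row [ 0.11  0.04 -0.01] first shift [ 0.0003 -0.0014  0.0016] last [ 0.0003 -0.0014  0.0016] total [ 0.0012 -0.0055  0.0062]
[0.0003, -0.0014, 0.0016] [0.0003, -0.0014, 0.0016] [0.0003, -0.0014, 0.0016] [0.0003, -0.0014, 0.0016] 
wrist tote 0.85 [0.519 0.075 0.187]
wrist tote_foot 0.86 [0.394 0.125 0.101]
top tote 0.75 [0.519 0.076 0.19 ]
top tote 0.65 [0.458 0.09  0.284]
top tote_foot 0.96 [0.393 0.127 0.101]
scene tote 0.73 [0.517 0.077 0.189]
scene handle 0.98 [0.457 0.093 0.284]
```

View pics/h.png

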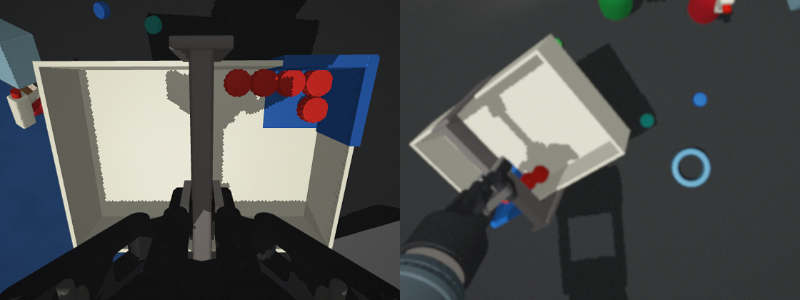

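The wrist view (left half) shows all five caps slid to the blue corner, but four lie in a row along the long wall out to px (237,83), so the fourth is about 90 mm from the corner. I have time to rock the tote towards the +x wall so the row buckles into a tighter cluster.

```bash
cat >> h.py <<'E'
def tilt(phi,ang):
    a=np.radians(124.2+phi);ax=np.cross([0,0,1],[np.cos(a),np.sin(a),0])
    return R.from_rotvec(np.radians(ang)*ax)*down(124.2)
E
python3 - <<'E'
from h import *
plan([.467,.091,.275],tilt(-12,32),10);print(ctrl.get_obs()['q'])
E
```

```text
t 16.3 need 3.5 n 10 rot/row [-0.71  2.83 -0.56] first shift [-0.0003 -0.0001  0.0001] last [-0.0003 -0.0002 -0.0001] total [-0.0032 -0.0012  0.0011]
[-0.0003, -0.0001, 0.0001] [-0.0003, -0.0001, 0.0001] [-0.0003, -0.0001, 0.0001] [-0.0003, -0.0001, 0.0001] [-0.0003, -0.0001, 0.0] [-0.0003, -0.0001, 0.0] [-0.0003, -0.0001, 0.0] [-0.0003, -0.0001, -0.0] [-0.0003, -0.0002, -0.0] [-0.0003, -0.0002, -0.0001] 
[ 0.05014664 -0.45491243  2.1960367  -0.21487878  0.83655632 -2.0280781 ]
```

View pics/i.png

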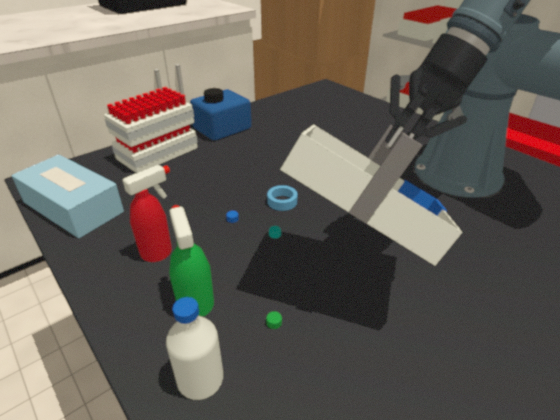

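```bash
cat >> h.py <<'E'
def caps():
    o=ctrl.get_obs();r=Rt(o['eef_rot']);P=wristP();im=ctrl.camera("wrist")
    M=r.as_matrix();T=np.c_[M[:,1],-M[:,2],-M[:,0]];org=np.array(o['eef_pos'])-M[:,0]*.0187-T[:,2]*.115
    f=lambda p:(T.T@(P[:3,:3]@p+P[:3,3]-org)*1000).round().tolist()
    for th in("cap1","tote_foot","tote_corner"):
        print(th,[(round(d['conf'],2),f(np.array(d['point']))) for d in ctrl.landmark_of("wrist",th)])
    print('foot z',(org+T@[.13,.09,0])[2].round(3),'tilt',np.degrees(np.arccos(T[2,2])).round(1),'F',np.round(o['wrist_force'],1),'open',round(o['opening'],3))
    return im
E
python3 -c "
from h import *
caps()"
```

```text
cap1 [(0.96, [66.0, 77.0, 6.0]), (0.9, [91.0, 78.0, 1.0]), (0.88, [39.0, 76.0, 3.0]), (0.74, [119.0, 49.0, 2.0]), (0.67, [-75.0, 175.0, -190.0])]
tote_foot [(0.6, [132.0, 97.0, 1.0])]
tote_corner [(0.96, [127.0, 89.0, 2.0])]
foot z 0.104 tilt 34.1 F [ 0.1  1.  -4.6] open 0.131
```

Call:
carry_out(motion=[-0.7,2.8,-0.55,-0.0003,0,0,1,-0.7,2.8,-0.55,-0.0003,0,0,1,-0.7,2.8,-0.55,-0.0003,0,0,1,-0.7,2.8,-0.55,-0.0003,0,0,1,-0.7,2.8,-0.55,-0.0003,0,0,1,-0.7,2.8,-0.55,-0.0003,0,0,1,-0.7,2.8,-0.55,-0.0003,0,0,1,-0.7,2.8,-0.55,-0.0003,0,0,1,-0.7,2.8,-0.55,-0.0003,0,0,1,-0.7,2.8,-0.55,0,0,0,1])

```text
time_s: 17.5
eef_pos: [0.4697, 0.0945, 0.2756]
eef_rot: [0.668, -0.392, 0.632, 0.004]
wrist_force: [0.7, 0.6, -4.4]
opening: 0.135
```

Call:
carry_out(motion=[0,0,0,0,0,0,1,0,0,0,0,0,0,1,0,0,0,0,0,0,1])

```text
time_s: 17.8
eef_pos: [0.4714, 0.0963, 0.2749]
eef_rot: [0.67, -0.392, 0.631, 0.006]
wrist_force: [0.6, 0.2, -4.9]
opening: 0.131
```

```bash
python3 -c "
from h import *
cv2.imwrite('pics/j.png',caps());plan([.467,.091,.275],tilt(40,33),10)"
```

```text
cap1 [(0.98, [63.0, 74.0, 4.0]), (0.8, [117.0, 49.0, 2.0]), (0.69, [40.0, 74.0, 4.0]), (0.61, [92.0, 77.0, -1.0])]
tote_foot [(0.65, [131.0, 94.0, 0.0])]
tote_corner [(0.61, [130.0, 89.0, -1.0])]
foot z 0.135 tilt 31.8 F [ 0.6  0.2 -4.9] open 0.131
t 18.0 need 3.2 n 10 rot/row [ 0.69 -2.64  0.57] first shift [ 0.0002 -0.0001 -0.0006] last [-0.0001 -0.0002 -0.0006] total [ 0.0017 -0.0012 -0.0061]
[0.0002, -0.0001, -0.0006] [0.0001, -0.0001, -0.0006] [0.0001, -0.0001, -0.0006] [0.0001, -0.0001, -0.0006] [0.0001, -0.0002, -0.0006] [0.0, -0.0002, -0.0006] [-0.0, -0.0002, -0.0006] [-0.0, -0.0002, -0.0006] [-0.0001, -0.0002, -0.0006] [-0.0001, -0.0002, -0.0006]
```

```bash
python3 -c "
from h import *
plan([.467,.091,.275],tilt(-32,32),5)"
```

```text
t 18.0 need 1.3 n 5 rot/row [-0.65  2.02  0.77] first shift [ 0.0003 -0.0002 -0.0012] last [ 0.0005 -0.0002 -0.0012] total [ 0.0017 -0.0012 -0.0061]
[0.0003, -0.0002, -0.0012] [0.0004, -0.0002, -0.0012] [0.0004, -0.0002, -0.0012] [0.0005, -0.0002, -0.0012] [0.0005, -0.0002, -0.0012]
```

Call:
carry_out(motion=[-0.65,2,0.75,0.0003,0,-0.001,1,-0.65,2,0.75,0.0003,0,-0.001,1,-0.65,2,0.75,0.0003,0,-0.001,1,-0.65,2,0.75,0.0003,0,-0.001,1])

```text
time_s: 18.4
eef_pos: [0.4673, 0.093, 0.2761]
eef_rot: [0.614, -0.389, 0.686, 0.01]
wrist_force: [-0.8, 0.1, -4.3]
opening: 0.13
```

```bash
python3 -c "
from h import *
cv2.imwrite('pics/k.png',caps());plan([.467,.091,.275],tilt(42,34),12)"
```

```text
cap1 [(0.95, [39.0, 72.0, 3.0]), (0.91, [66.0, 73.0, 4.0]), (0.81, [90.0, 73.0, -0.0]), (0.78, [117.0, 47.0, 5.0])]
tote_foot [(0.63, [131.0, 95.0, -1.0])]
tote_corner [(0.91, [130.0, 87.0, 0.0])]
foot z 0.156 tilt 31.6 F [-0.8  0.1 -4.3] open 0.13
t 18.6 need 4.3 n 12 rot/row [ 0.72 -3.01  0.21] first shift [ 0.0001 -0.0001 -0.0001] last [ 0.0001 -0.0001 -0.0001] total [ 0.0016 -0.0008 -0.0011]
[0.0001, -0.0001, -0.0001] [0.0001, -0.0001, -0.0001] [0.0001, -0.0001, -0.0001] [0.0001, -0.0001, -0.0001] [0.0001, -0.0001, -0.0001] [0.0001, -0.0001, -0.0001] [0.0001, -0.0001, -0.0001] [0.0001, -0.0001, -0.0001] [0.0001, -0.0001, -0.0001] [0.0001, -0.0001, -0.0001] [0.0001, -0.0001, -0.0001] [0.0001, -0.0001, -0.0001]
```

Call:
carry_out(motion=[-0.4,1.2,0.45,0,0,0,1,-0.4,1.2,0.45,0,0,0,1,0,0,0,0,0,0,1])

```text
time_s: 18.9
eef_pos: [0.467, 0.093, 0.2762]
eef_rot: [0.597, -0.388, 0.702, 0.012]
wrist_force: [0.4, -1.2, -4.6]
opening: 0.134
```

```bash
python3 -c "
from h import *
cv2.imwrite('pics/l.png',caps());plan([.467,.091,.275],tilt(42,34),10)"
```

```text
cap1 [(0.71, [95.0, 58.0, -2.0]), (0.61, [62.0, 23.0, 1.0]), (0.57, [91.0, 24.0, 7.0]), (0.55, [116.0, 45.0, 4.0])]
tote_foot [(0.57, [132.0, 92.0, -3.0])]
tote_corner [(0.7, [91.0, 26.0, 6.0]), (0.59, [129.0, 87.0, 3.0])]
foot z 0.162 tilt 32.1 F [ 0.4 -1.2 -4.6] open 0.134
t 19.1 need 4.6 n 10 rot/row [ 0.92 -3.86  0.16] first shift [ 0.0002 -0.0001 -0.    ] last [ 0.0001 -0.0001 -0.0001] total [ 0.002  -0.001  -0.0004]
[0.0002, -0.0001, -0.0] [0.0002, -0.0001, -0.0001] [0.0002, -0.0001, -0.0001] [0.0002, -0.0001, -0.0001] [0.0002, -0.0001, -0.0001] [0.0002, -0.0001, -0.0001] [0.0002, -0.0001, -0.0001] [0.0002, -0.0001, -0.0001] [0.0002, -0.0001, -0.0001] [0.0001, -0.0001, -0.0001]
```

The row has buckled, so I return to the diagonal tilt.

Call:
carry_out(motion=[0.9,-3.85,0.15,0.0002,0,0,1,0.9,-3.85,0.15,0.0002,0,0,1,0.9,-3.85,0.15,0.0002,0,0,1,0.9,-3.85,0.15,0.0002,0,0,1,0.9,-3.85,0.15,0.0002,0,0,1,0.9,-3.85,0.15,0.0002,0,0,1,0.9,-3.85,0.15,0.0002,0,0,1,0.9,-3.85,0.15,0.0002,0,0,1,0.9,-3.85,0.15,0.0002,0,0,1,0.9,-3.85,0.15,0.0002,0,0,1])

```text
time_s: 20.1
eef_pos: [0.463, 0.0915, 0.2718]
eef_rot: [0.826, -0.306, 0.464, 0.095]
wrist_force: [0.0, -0.0, -5.4]
opening: 0.131
```

Call:
carry_out(motion=[0,0,0,0,0,0,1,0,0,0,0,0,0,1,0,0,0,0,0,0,1,0,0,0,0,0,0,1,0,0,0,0,0,0,1])

```text
time_s: 20.6
eef_pos: [0.4603, 0.09, 0.2701]
eef_rot: [0.823, -0.307, 0.468, 0.094]
wrist_force: [-0.4, 0.1, -5.3]
opening: 0.131
```

```bash
python3 -c "
from h import *
cv2.imwrite('pics/m.png',caps());plan([.467,.091,.275],tilt(42,34),3)"
```

```text
cap1 [(0.98, [114.0, 56.0, -2.0]), (0.97, [117.0, -2.0, 6.0]), (0.93, [-81.0, 169.0, -198.0]), (0.86, [117.0, 22.0, 1.0]), (0.69, [120.0, -29.0, 3.0])]
tote_foot [(0.73, [133.0, 97.0, -1.0])]
tote_corner [(0.64, [128.0, 89.0, 3.0]), (0.54, [-185.0, 203.0, -235.0])]
foot z 0.102 tilt 34.1 F [-0.4  0.1 -5.3] open 0.131
t 20.8 need 0.2 n 3 rot/row [ 0.09  0.06 -0.  ] first shift [-0.0002 -0.0014  0.0024] last [-0.0002 -0.0014  0.0024] total [-0.0005 -0.0042  0.0073]
[-0.0002, -0.0014, 0.0024] [-0.0002, -0.0014, 0.0024] [-0.0002, -0.0014, 0.0024]
```

View pics/m.png

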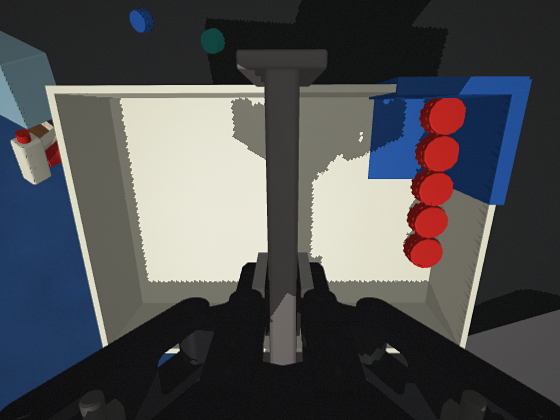

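The wrist view shows the five caps now in one line along the short wall, from px (443,115) to (423,250). They need a different rocking, so I'll buckle the line, freeze it flat, then tip diagonally.

```bash
python3 -c "
from h import *
plan([.467,.091,.275],tilt(112,30),10)
print(ctrl.get_obs()['q'])"
```

```text
t 20.8 need 4.3 n 10 rot/row [ 0.86 -0.46  3.52] first shift [-0.0001 -0.0004  0.0007] last [-0.0002 -0.0002  0.0008] total [-0.0005 -0.0042  0.0073]
[-0.0001, -0.0004, 0.0007] [-0.0001, -0.0004, 0.0007] [-0.0001, -0.0004, 0.0007] [-0.0001, -0.0004, 0.0007] [-0.0001, -0.0004, 0.0008] [-0.0001, -0.0003, 0.0008] [-0.0002, -0.0003, 0.0008] [-0.0002, -0.0003, 0.0008] [-0.0002, -0.0003, 0.0008] [-0.0002, -0.0002, 0.0008] 
[ 0.04876166 -0.47663647  2.21199827 -0.21344066  0.84141363 -2.02809458]
```

Call:
carry_out(motion=[0.85,-0.45,3.5,0,-0.0004,0.0007,1,0.85,-0.45,3.5,0,-0.0004,0.0007,1,0.85,-0.45,3.5,0,-0.0004,0.0007,1,0.85,-0.45,3.5,0,-0.0004,0.0007,1,0.85,-0.45,3.5,0,-0.0004,0.0007,1,0.85,-0.45,3.5,0,-0.0004,0.0007,1,0.85,-0.45,3.5,0,-0.0004,0.0007,1,0.85,-0.45,3.5,0,-0.0004,0.0007,1,0.85,-0.45,3.5,0,-0.0004,0.0007,1])

```text
time_s: 21.7
eef_pos: [0.4678, 0.0893, 0.2751]
eef_rot: [0.799, -0.11, 0.509, 0.3]
wrist_force: [0.3, -0.1, -5.3]
opening: 0.13
```

```bash
python3 -c "
from h import *
cv2.imwrite('pics/n.png',caps());plan([.467,.091,.275],tilt(125,30),2);plan([.467,.091,.275],tilt(45,3),4)"
```

```text
cap1 [(0.93, [-236.0, 172.0, -95.0]), (0.91, [115.0, 23.0, 2.0]), (0.77, [117.0, -26.0, -0.0]), (0.77, [114.0, 53.0, 1.0]), (0.6, [117.0, -2.0, 3.0])]
tote_foot [(0.21, [113.0, 54.0, 1.0])]
tote_corner [(0.94, [128.0, 88.0, 0.0])]
foot z 0.166 tilt 28.4 F [ 0.3 -0.1 -5.3] open 0.13
t 21.9 need 1.1 n 2 rot/row [1.45 1.2  4.48] first shift [-0.      0.0008  0.0003] last [0.0001 0.0008 0.0002] total [-0.0001  0.0016  0.0006]
[-0.0, 0.0008, 0.0003] [0.0, 0.0008, 0.0003] 
t 21.9 need 3.1 n 4 rot/row [-0.02  6.28 -2.46] first shift [-0.      0.0004  0.0001] last [-0.0001  0.0004  0.0001] total [-0.0001  0.0016  0.0006]
[-0.0, 0.0004, 0.0001] [-0.0, 0.0004, 0.0001] [-0.0001, 0.0004, 0.0001] [-0.0001, 0.0004, 0.0001]
```

Call:
carry_out(motion=[1.4,1.2,4.4,0,0,0,1])

```text
time_s: 22.0
eef_pos: [0.4666, 0.0905, 0.2746]
eef_rot: [0.783, -0.086, 0.525, 0.322]
wrist_force: [0.1, 0.6, -4.4]
opening: 0.131
```

```bash
sed -i 's/("cap1","tote_foot","tote_corner")/("cap1",)/' h.py; python3 -c "
from h import *
caps();plan([.467,.091,.275],tilt(130,30),2);plan([.467,.091,.275],tilt(45,3),4)"
```

```text
cap1 [(0.68, [112.0, 53.0, 1.0]), (0.66, [114.0, -26.0, -1.0]), (0.62, [114.0, 0.0, 4.0]), (0.6, [115.0, 25.0, -1.0]), (0.2, [-2.0, 3.0, -3.0])]
foot z 0.178 tilt 28.7 F [ 0.1  0.6 -4.4] open 0.131
t 22.1 need 0.9 n 2 rot/row [1.06 1.34 3.32] first shift [0.     0.0012 0.0002] last [0.0002 0.0012 0.0001] total [0.0001 0.0023 0.0003]
[0.0, 0.0012, 0.0002] [0.0001, 0.0012, 0.0001] 
t 22.1 need 3.2 n 4 rot/row [-0.1   5.95 -3.6 ] first shift [0.     0.0006 0.0001] last [-0.0002  0.0006  0.0001] total [0.0001 0.0023 0.0003]
[0.0, 0.0006, 0.0001] [-0.0, 0.0006, 0.0001] [-0.0001, 0.0006, 0.0001] [-0.0001, 0.0006, 0.0001]
```

Call:
carry_out(motion=[1.0,1.3,3.3,0,0.001,0,1])

```text
time_s: 22.2
eef_pos: [0.4671, 0.0904, 0.2747]
eef_rot: [0.769, -0.068, 0.539, 0.338]
wrist_force: [-0.5, 0.1, -5.7]
opening: 0.13
```

```bash
python3 -c "
from h import *
caps();plan([.467,.091,.275],tilt(135,30),2);plan([.467,.091,.275],tilt(45,3),4)"
```

```text
cap1 [(0.97, [107.0, 26.0, 3.0]), (0.9, [113.0, -28.0, -0.0]), (0.68, [108.0, 51.0, 1.0])]
foot z 0.187 tilt 29.0 F [-0.5  0.1 -5.7] open 0.13
t 22.3 need 0.7 n 2 rot/row [0.9  1.52 2.66] first shift [0.0001 0.0009 0.    ] last [ 0.0001  0.0009 -0.    ] total [0.0001 0.0018 0.    ]
[0.0001, 0.0009, 0.0] [0.0001, 0.0009, -0.0] 
t 22.3 need 3.3 n 4 rot/row [-0.13  5.6  -4.42] first shift [0.     0.0005 0.    ] last [-0.0001  0.0004 -0.    ] total [0.0001 0.0018 0.    ]
[0.0, 0.0005, 0.0] [-0.0, 0.0005, 0.0] [-0.0, 0.0005, 0.0] [-0.0001, 0.0005, -0.0]
```

The line is starting to buckle. I hold briefly, then flatten to freeze it.

Call:
carry_out(motion=[0,0,0,0,0,0,1,-0.1,5.6,-4.4,0,0.0005,0,1,-0.1,5.6,-4.4,0,0.0005,0,1,-0.1,5.6,-4.4,0,0.0005,0,1,-0.1,5.6,-4.4,0,0.0005,0,1])

```text
time_s: 22.8
eef_pos: [0.4666, 0.0892, 0.2757]
eef_rot: [0.694, -0.22, 0.659, 0.188]
wrist_force: [-1.2, 0.4, -4.5]
opening: 0.129
```

```bash
python3 -c "
from h import *
cv2.imwrite('pics/o.png',caps());plan([.467,.091,.275],tilt(45,34),8)"
```

```text
cap1 [(0.78, [74.0, 47.0, 1.0]), (0.72, [77.0, 77.0, 2.0]), (0.63, [55.0, 65.0, 3.0])]
foot z 0.169 tilt 3.8 F [-1.2  0.4 -4.5] open 0.129
t 22.9 need 3.5 n 8 rot/row [-0.   -2.76 -2.62] first shift [ 0.     -0.0001 -0.    ] last [ 0.0001 -0.0001 -0.    ] total [ 0.0003 -0.001  -0.0001]
[0.0, -0.0001, -0.0] [0.0, -0.0001, -0.0] [0.0, -0.0001, -0.0] [0.0001, -0.0001, -0.0] [0.0001, -0.0001, -0.0] [0.0001, -0.0001, -0.0] [0.0001, -0.0001, -0.0] [0.0001, -0.0001, -0.0]
```

View pics/o.png

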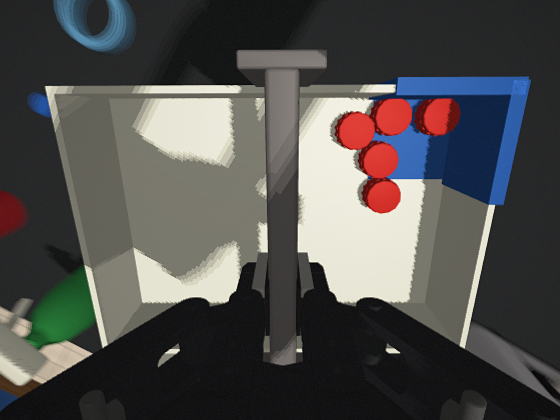

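The freeze worked. The caps are in a compact cluster near the corner, at px (438,115), (391,116), (355,130), (378,160) and (381,195). Now the final diagonal tilt.

Call:
carry_out(motion=[0,-2.75,-2.6,0,0,0,1,0,-2.75,-2.6,0,0,0,1,0,-2.75,-2.6,0,0,0,1,0,-2.75,-2.6,0,0,0,1,0,-2.75,-2.6,0,0,0,1,0,-2.75,-2.6,0,0,0,1,0,-2.75,-2.6,0,0,0,1,0,-2.75,-2.6,0,0,0,1,0,0,0,0,0,0,1,0,0,0,0,0,0,1])

```text
time_s: 23.9
eef_pos: [0.4587, 0.095, 0.2684]
eef_rot: [0.836, -0.288, 0.455, 0.107]
wrist_force: [1.3, -0.1, -4.1]
opening: 0.13
```

Call:
carry_out(motion=[0,0,0,0,0,0,1,0,0,0,0,0,0,1,0,0,0,0,0,0,1,0,0,0,0,0,0,1,0,0,0,0,0,0,1])

```text
time_s: 24.4
eef_pos: [0.4597, 0.0943, 0.269]
eef_rot: [0.836, -0.286, 0.456, 0.107]
wrist_force: [-0.1, 0.3, -4.9]
opening: 0.134
```

```bash
python3 -c "
from h import *
w=caps();caps();t=ctrl.camera('top')
for th in('blue_cap','tape_roll','green_spray','red_spray'):
  P=np.array(ctrl.camera_params('top')['pose']);print(th,[(round(d['conf'],2),(P[:3,:3]@d['point']+P[:3,3]).round(3)) for d in ctrl.landmark_of('top',th)[:1]])
cv2.imwrite('pics/p.png',w)"
```

```text
cap1 [(0.95, [-96.0, 180.0, -188.0]), (0.89, [90.0, 50.0, 5.0]), (0.87, [64.0, 76.0, 1.0]), (0.83, [120.0, 52.0, 2.0]), (0.63, [93.0, 76.0, 1.0])]
foot z 0.102 tilt 34.5 F [-0.1  0.3 -4.9] open 0.134
cap1 [(0.96, [119.0, 49.0, 3.0]), (0.8, [63.0, 78.0, 2.0]), (0.68, [89.0, 79.0, 2.0]), (0.63, [-96.0, 181.0, -185.0]), (0.55, [89.0, 49.0, 5.0])]
foot z 0.102 tilt 34.5 F [-0.5 -0.3 -5.7] open 0.128
blue_cap [(0.68, array([ 0.573, -0.218,  0.004]))]
tape_roll [(0.62, array([ 0.445, -0.197,  0.007]))]
green_spray [(0.59, array([ 0.769, -0.053,  0.   ]))]
red_spray [(0.83, array([ 0.762, -0.229, -0.002]))]
```

View pics/p.png

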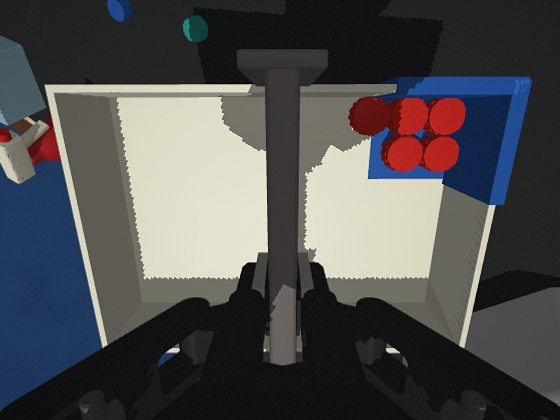

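The five caps are now in a tight 3+2 block in the blue corner, at px (445,117), (408,117), (370,116), (440,153) and (404,153). They are at rest, and the bystanders have not moved. Handing in.

```bash
python3 -c "
from bench import ctrl
print(ctrl.hand_in())"
```

```text
the job is handed in; nothing more can be done
None
```

The job is done and handed in at about 25 s of the 58 s allowed. I put the stray red cap in the tote while it stood on the bench, lifted the tote by its handle and tipped it towards the blue corner.

**Rocking the tote:** the first tip left four caps strung along one wall, and a second try lined all five up along the other. I rocked and levelled the tote in the air, then tipped it again to gather them. During the rocking the blue corner was briefly not the lowest point.

**Last checks before hand-in:**
- **Caps:** all five red caps were still, in a tight 3+2 block in the blue corner. The farthest was about 65 mm from the inner corner. The cap detector listed only four of them plus one false hit outside the tote; the picture showed all five.
- **Tote:** it was tilted 34.5° with the blue corner lowest, about 0.10 m above the bench.
- **Grip:** the hold on the handle was steady, carrying about 5 N.
- **Bystanders:** the blue cap, tape and both spray bottles were within about 5 mm of where they started, which is within the detector's error.

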